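# Stroke the strip box lids shut

### The job

The four lids of the grey strip box of brass studs stand open on stiff hinges. Without grasping anything, start with the fingertips at the plain deck end and stroke them gently along the row so that the lids are laid flat shut one after another; keep the fingertips down on the row until the last lid is shut, then come clear. Leave the box, and the coils and metal parts beside it, where they stand.

Things in the scene. Friction and masses are not known exactly. Their poses are not given: they have to be found in the camera images.
- strip_box: Loose grey small-parts box, 226x56x40 mm, 1.5 kg, stands roughly across in front of the robot, deck end to its right (within about 50 deg). Origin: centre of underside; x runs along the row from deck end to far end, z up. A plain deck, top 40 mm high, fills x = -113 to -53 mm; then four compartments with white lids 35 mm along x, 47 mm across, each hinged on its edge nearest the deck, axis along y at z = 35 mm. Shut lids lie flat, tops 39 mm high.
- stroke_start (a point): point on the deck, on the centre line of the row, on its top, 40 mm above the bench (1 mm higher than the shut lid tops), 41 mm before the first lid's hinge; axes as the strip box
- stroke_end (a point): point on the centre line at the far end of the box, 40 mm above the bench (level with the deck top, 1 mm over the shut lid tops), 2 mm past the free edge of the last lid when shut; axes as the strip box
- lid_1 (a joint): lid 1 from the deck end, hinge at x = -51 mm of the box: 0 rad = shut flat, 1.57 = upright, 1.8 = leaning back to the deck on its stop; starts 1.15 to 1.7. Stiff hinge: it stays where left, so lay it fully down; tips sliding on from the deck 0 to 2 mm above deck level do so with a few newtons; lower ones catch on the hinges. Open lids stand 41 mm over the hinges at most.
- lid_2 (a joint): lid 2 from the deck end, hinge at x = -11 mm of the box: 0 rad = shut flat, 1.57 = upright, 1.8 = leaning back to the deck on its stop; starts 1.15 to 1.7. Stiff hinge: it stays where left, so lay it fully down; tips sliding on from the deck 0 to 2 mm above deck level do so with a few newtons; lower ones catch on the hinges. Open lids stand 41 mm over the hinges at most.
- lid_3 (a joint): lid 3 from the deck end, hinge at x = 29 mm of the box: 0 rad = shut flat, 1.57 = upright, 1.8 = leaning back to the deck on its stop; starts 1.15 to 1.7. Stiff hinge: it stays where left, so lay it fully down; tips sliding on from the deck 0 to 2 mm above deck level do so with a few newtons; lower ones catch on the hinges. Open lids stand 41 mm over the hinges at most.
- lid_4 (a joint): lid 4 from the deck end, hinge at x = 69 mm of the box: 0 rad = shut flat, 1.57 = upright, 1.8 = leaning back to the deck on its stop; starts 1.15 to 1.7. Stiff hinge: it stays where left, so lay it fully down; tips sliding on from the deck 0 to 2 mm above deck level do so with a few newtons; lower ones catch on the hinges. Open lids stand 41 mm over the hinges at most.
- coil_a: orange wound coil with white flanges, 45x47x56 mm, loose bystander beside the strip box, not to be moved; origin at its underside
- coil_b: orange wound coil with white flanges, 50x44x53 mm, loose bystander beside the strip box, not to be moved; origin at its underside
- shell_b: pressed aluminium half shell, 46x36x13 mm, loose bystander beside the strip box, not to be moved; origin at its underside
- shell_a: pressed aluminium half shell, 46x36x13 mm, loose bystander beside the strip box, not to be moved; origin at its underside
- stud_box: fixed open card box of brass studs to the right of the work, 162x215x83 mm, its open flaps stand up to about 180 mm over the bench: keep the arm clear of it

How it is judged:
By the outcome, as a careful person would: the job done as asked, in the order asked, and still so for the second after the job is handed in, with the robot touching nothing.
It also fails if it takes over 43 s, if anything falls off the work surface, if the arm or the gripper's body presses on something with over 40 N, if the wrist force passes 120 N, or if a joint passes its speed limit or range.

### The arm

A 7-joint arm with a two-finger parallel gripper is mounted at the origin on a cart in front of the work surface, level with it; the furniture and walls round the work are solid. World frame = base frame: x ahead of the robot, y to its left, z up, the work surface at z = 0. Lengths are in m, angles in rad, forces in N, time in s.
With the tool pointing down it reaches from about 0.4 to 0.85 m from the base axis. Payload 10.4 kg.
Tool frame: the origin (TCP) lies at the very end of the fingers, on their centre line; the grasp point (between the pads) lies r.pinch_z behind it (r.pinch_z is the distance from the TCP to the grasp point, in m); z points along the fingers, x is the direction in which the jaws open and shut, and the axes are right-handed (so a half turn about z gives the same grasp; the last joint's range is limited). The gripper opens to 87 mm and grips with 3 to 60 N. Pads are 19 mm wide; open, the fingers measure 117 mm over their backs; the gripper's body (75 mm by 190 mm) begins 51 mm behind the grasp point.
Start: joints at [1.172, 0.332, -0.065, 1.46, 0.022, 1.35, -0.088], TCP at [0.229, -0.581, 0.194] pointing down, gripper open.
Joint ranges: [-2.6, 2.6], [-0.5, 2.12], [-1.47, 1.34], [0.16, 2.42], [-1.27, 4.41], [0.06, 2.06], [-2.6, 2.6]. Speed limits (rad/s): [2.22, 2.22, 2.79, 2.79, 3.14, 3.14, 3.14].

### API

Orientations are given as a unit quaternion [x, y, z, w].
In Python, from bench import r gives the robot as it stands.
- The arm moves only by the tool carry_out, never from a script. Its argument "increments" is text: rows parted by semicolons, each of 7 numbers parted by spaces: the turn, a rotation vector about the tool's x, y, z in degrees, then the shift along the tool's x, y, z in m, then the finger opening in m, from 0 to 0.087. A call has exactly 5 rows; each row is the pose to reach, as a shift and turn from the pose measured when the call began, along the tool's axes at that moment; what a row does not reach only later rows make up. A row lasts 1/8 s, in which the tool goes at most 62.5 mm and 10.7 degrees, less where a joint would pass 70% of its speed; a pose out of reach is approached as far as the arm can. A call with a gripper value outside its range is refused whole. The fingers move at their own pace and stop on an object; "squeeze" is the grip in N (left out, the last holds). Time passes only in rows, so rows that repeat a pose let the fingers close, or fill a call up. It gives the time, the measured TCP pose, the force and the opening at its end, in the units of the state.
- r.read_state(): the state, without advancing time (a new reading comes with each control period).
- r.camera(name): name is "scene" or "top"; returns (picture, depth): 420x560x3 uint8, blue, green, red; 420x560 float32, m along the optical axis (not along the pixel's ray), 0 where there is no reading.
- r.camera_model(name): a dict with "K" (3x3 intrinsics, pixels), "extrinsics" (4x4, takes a point from camera to world coordinates). Camera axes: x right, y down, z forward; pixel columns grow to the right and rows downward; lengths in m; the calibration is good to about 2 mm. A picture is of the moment at which its call begins. camera_model takes no time and is no camera call.
- r.close_job(): hands the job in, once; it reports no verdict.
The state is a dict: "time": time; "joint_positions": joint angles; "joint_vel": joint speeds; "joint_torque": joint torques, N m; "ee_pos": TCP position; "eef_rot": TCP orientation; "ft_force": force on the tool from outside, world axes, zero at the start; "torque": the same for the moment, N m; "width": finger opening in m.
Only numpy, scipy, OpenCV 4.12 (cv2) and the standard library are available. Lean on these libraries where they do the work, as an engineer would, in place of code of your own. Each camera call takes 0.05 s, during which the arm holds its last target.

## Working session

There is one attempt and no reset: what is moved stays moved. The work goes in short steps, Python scripts to look and compute and a tool call to move; the robot and the scene stay as the last step left them, time stands still between calls to the robot, and variables do not carry over. Pictures are saved under pics/ and viewed, and the job is handed in when it is done.

Besides the shell and the picture viewer there is one more tool, called after "Request:" in YAML: its name, and indented under it one key for each argument. carry_out: Moves the arm, as the interface text tells. Its arguments: {"type":"object","properties":{"increments":{"type":"string"},"squeeze":{"type":"number"}},"required":["increments"]}

```bash
ls; mkdir -p pics; python3 - <<'E'
from bench import r
import cv2,numpy as np
s=r.read_state();print(s['time'],s['ee_pos'],s['eef_rot'],s['width'],r.pinch_z)
for n in("scene","top"):
    p,d=r.camera(n);cv2.imwrite(f"pics/{n}0.png",p);np.savez(f"/tmp/{n}0.npz",p=p,d=d)
    m=r.camera_model(n);print(n,np.round(m["K"],1).tolist(),np.round(m["extrinsics"],3).tolist())
E
```

```text
pics
0.0 [ 0.22922745 -0.58097569  0.19274664] [ 8.26755840e-01 -5.62560453e-01 -6.14279902e-04 -3.75942884e-04] 0.08694814121968875 0.0187
scene [[431.4, 0.0, 273.6], [0.0, 431.4, 206.0], [0.0, 0.0, 1.0]] [[-0.881, -0.265, 0.392, 0.054], [-0.473, 0.517, -0.713, 0.615], [-0.014, -0.814, -0.581, 0.695], [0.0, 0.0, 0.0, 1.0]]
top [[420.3, 0.0, 281.8], [0.0, 420.3, 215.4], [0.0, 0.0, 1.0]] [[0.002, -0.989, 0.149, 0.391], [-1.0, -0.003, -0.005, -0.201], [0.006, -0.149, -0.989, 0.958], [0.0, 0.0, 0.0, 1.0]]
```

View pics/top0.png

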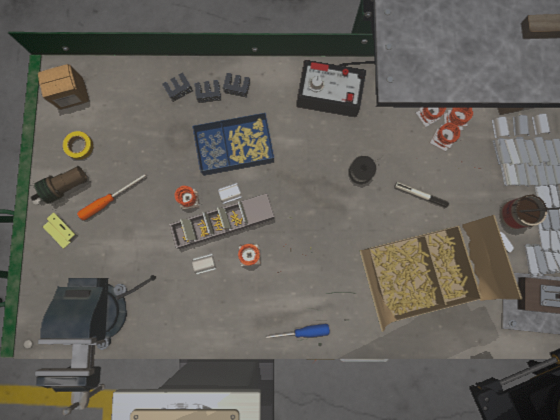

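View pics/scene0.png

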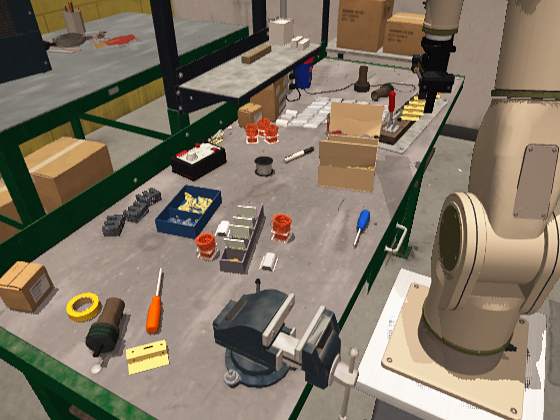

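```bash
cat > h.py <<'E'
import numpy as np,cv2
from bench import r
def cloud(n,d):
    m=r.camera_model(n);K=np.array(m["K"]);T=np.array(m["extrinsics"])
    v,u=np.mgrid[:d.shape[0],:d.shape[1]]
    P=np.stack([(u-K[0,2])/K[0,0]*d,(v-K[1,2])/K[1,1]*d,d],-1)
    return P@T[:3,:3].T+T[:3,3]
E
python3 - <<'E'
from h import *
z=np.load("/tmp/top0.npz");p,d=z["p"],z["d"];W=cloud("top",d)
cv2.imwrite("pics/topz.png",cv2.resize(p[170:290,150:300],None,fx=5,fy=5,interpolation=cv2.INTER_CUBIC))
Z=W[...,2]
sub=Z[170:290,150:300]
print("bench z",np.median(Z[300:320,200:350]))
c=np.clip(sub*1000*3,0,255).astype(np.uint8)
cv2.imwrite("pics/topd.png",cv2.resize(cv2.applyColorMap(c,cv2.COLORMAP_JET),None,fx=5,fy=5,interpolation=cv2.INTER_NEAREST))
z=np.load("/tmp/scene0.npz");p=z["p"]
cv2.imwrite("pics/scz.png",cv2.resize(p[190:290,180:310],None,fx=6,fy=6,interpolation=cv2.INTER_CUBIC))
E
```

```text
bench z 4.6922158162487904e-05
```

View pics/topz.png

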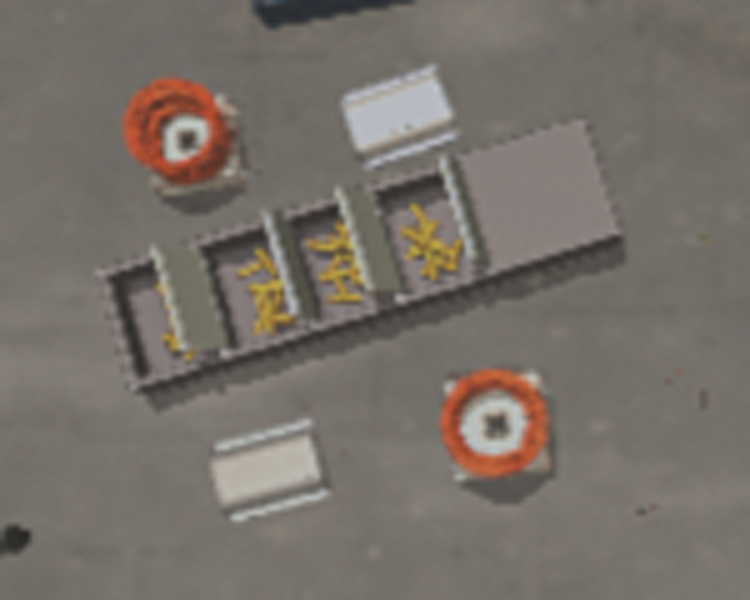

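View pics/topd.png

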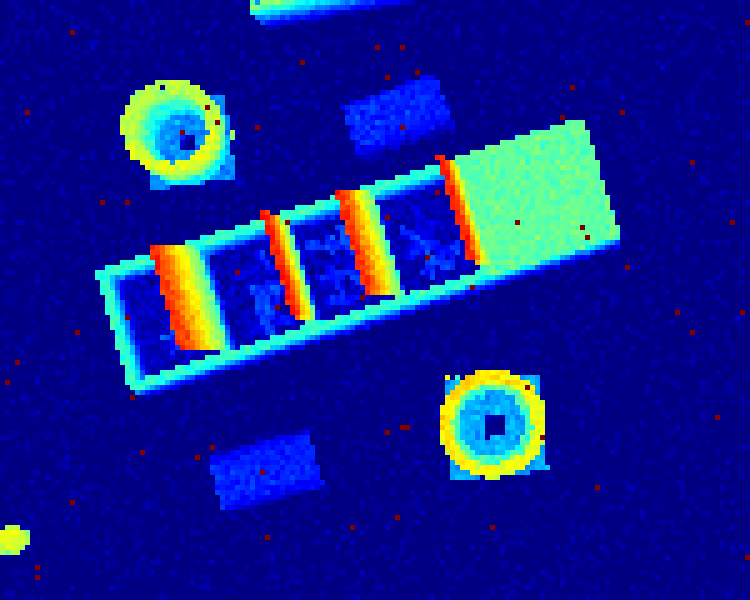

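View pics/scz.png

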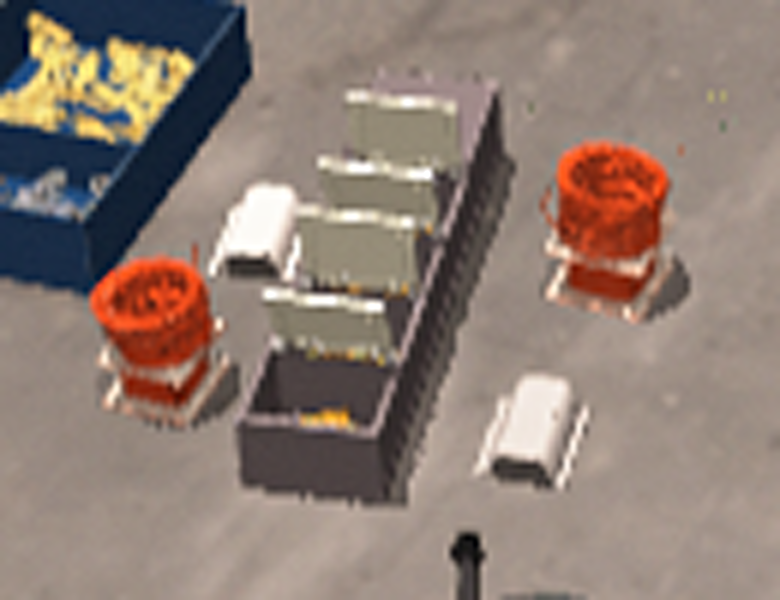

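```bash
python3 - <<'E'
from h import *
z=np.load("/tmp/top0.npz");p,d=z["p"],z["d"];W=cloud("top",d);Z=W[...,2]
m=((Z>.027)&(Z<.09)).astype(np.uint8);
m=cv2.morphologyEx(m,cv2.MORPH_CLOSE,np.ones((3,3)))
n,l=cv2.connectedComponents(m);k=l[208,258];M=(l==k)&(Z>.028)&(Z<.0445)
print(M.sum())
q=W[M][:,:2]
(c,wh,a)=cv2.minAreaRect((q*1000).astype(np.float32));print(c,wh,a)
deck=M.copy();deck[:, :247]=False
dk=W[deck];print("deck z",np.median(dk[:,2]),len(dk))
# axis: from deck to far
from scipy.optimize import minimize
best=None
for deg in np.arange(40,140,.25):
    t=np.radians(deg);R=np.array([[np.cos(t),np.sin(t)],[-np.sin(t),np.cos(t)]])
    e=q@R.T
    lo,hi=np.percentile(e,[.5,99.5],axis=0)
    w=hi-lo
    if best is None or w[1]<best[0]: best=(w[1],deg,w,(lo+hi)/2@R,lo,hi)
print(best)
t=np.radians(best[1]);R=np.array([[np.cos(t),np.sin(t)],[-np.sin(t),np.cos(t)]])
B=(W[...,:2]-best[3])@R.T
# long-edge fits: outer envelope per x bin
e=(q-best[3])@R.T
xs=np.arange(-.1,.101,.01);A=[]
for x in xs:
    s=e[abs(e[:,0]-x)<.006];A.append((x,s[:,1].min(),s[:,1].max()))
A=np.array(A);print(np.polyfit(A[:,0],A[:,1],1),np.polyfit(A[:,0],A[:,2],1),np.polyfit(A[:,0],A[:,1:].mean(1),1))
print("xr",e[:,0].min(),e[:,0].max())
# lid heights
L=(l==k)&(Z>.046)
bl=B[L];zz=Z[L];o=np.argsort(bl[:,0])
h=np.round(bl[:,0],2)
for x in np.unique(h): print(x,(h==x).sum(),zz[h==x].max().round(3),bl[h==x,1].min().round(3),bl[h==x,1].max().round(3))
# neighbours' extents in box frame
for nm,(u,v) in dict(coilL=(186,196),coilR=(249,254),shU=(230,192),shD=(203,264)).items():
    mm=np.zeros_like(Z,bool);mm[v-13:v+13,u-13:u+13]=True;mm&=(Z>.006)&(l!=k)
    print(nm,B[mm].min(0).round(3),B[mm].max(0).round(3),np.percentile(Z[mm],98).round(3))
mm=np.zeros_like(Z,bool);mm[215:330,358:522]=True
for h in(.06,.1,.14,.17):
  s=W[mm&(Z>h)];print("stud >",h,s.min(0).round(3),s.max(0).round(3))
E
```

```text
1106
(518.6182250976562, -71.66890716552734) (57.089622497558594, 225.89108276367188) 17.782894134521484
deck z 0.040100159944994884 622
(np.float64(0.05628736122065231), np.float64(107.75), array([0.22462438, 0.05628736]), array([ 0.51862495, -0.07178973]), array([-0.33879466, -0.50019378]), array([-0.11417028, -0.44390642]))
[ 0.05469416 -0.02542723] [0.00067826 0.02806919] [0.02768621 0.00132098]
xr -0.11282481784118857 0.11307685826802417
-0.08 4 0.958 0.161 0.161
-0.05 78 0.075 -0.023 0.023
-0.01 82 0.069 -0.023 0.023
-0.0 47 0.075 -0.022 0.023
0.03 87 0.075 -0.023 0.024
0.07 88 0.063 -0.023 0.023
0.08 78 0.075 -0.023 0.023
coilL [-0.084 -0.098] [0.082 0.161] 0.053
coilR [-0.084  0.065] [-0.01   0.161] 0.058
shU [-0.084 -0.074] [-0.01   0.161] 0.488
shD [-0.084  0.064] [0.092 0.161] 0.017
stud > 0.06 [ 0.299 -0.72   0.06 ] [ 0.528 -0.201  0.958]
stud > 0.1 [ 0.299 -0.645  0.1  ] [ 0.512 -0.201  0.958]
stud > 0.14 [ 0.299 -0.645  0.14 ] [ 0.512 -0.201  0.958]
stud > 0.17 [ 0.301 -0.645  0.17 ] [ 0.511 -0.201  0.958]
```

```bash
cat >> h.py <<'E'
from scipy.spatial.transform import Rotation as Ro
YAW=np.radians(107.75);C=np.array([.5186,-.0718,0.]);RB=Ro.from_euler('z',YAW)
def plan(bx,by,z):
    s=r.read_state();R=Ro.from_quat(s["eef_rot"]);p=np.array(s["ee_pos"])
    t=C+RB.apply([bx,by,0]);t[2]=z
    ux=RB.apply([1,0,0]) # want tool x=-ux, z down
    X=-ux;Zd=np.array([0,0,-1.]);G=Ro.from_matrix(np.stack([X,np.cross(Zd,X),Zd],1))
    b=RB.inv().apply(p-C)
    print("t",s["time"],"box-frame",b.round(4),"shift",R.inv().apply(t-p).round(4),"turn",np.degrees((R.inv()*G).as_rotvec()).round(2),"F",np.round(s["ft_force"],2),"w",round(s["width"],4))
    print("q",np.round(s["joint_positions"],2))
E
python3 - <<'E'
from h import *
plan(-.092,0,.26)
p=np.load("/tmp/scene0.npz")["p"]
cv2.imwrite("pics/grip.png",cv2.resize(p[0:120,390:480],None,fx=5,fy=5,interpolation=cv2.INTER_CUBIC))
E
```

```text
t 0.1 box-frame [-0.3968  0.4308  0.1929] shift [-0.2758 -0.45   -0.0669] turn [0.01 0.07 3.79] F [0.37 0.28 1.08] w 0.0871
q [ 1.17  0.33 -0.06  1.46  0.02  1.35 -0.09]
```

View pics/grip.png

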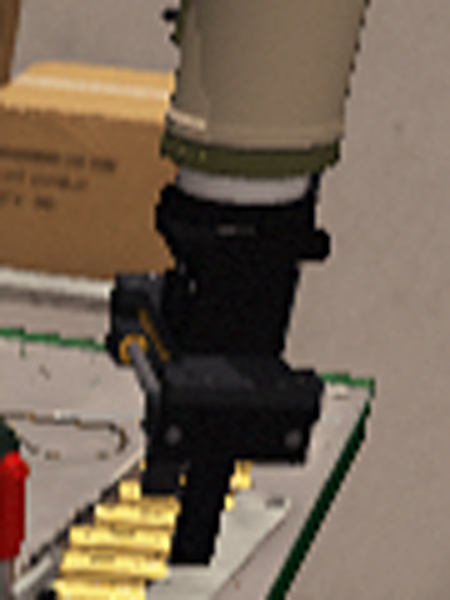

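Request:
carry_out:
  increments: "0 0 0 0 0 -0.03 0; 0 0 1 0 0 -0.07 0; 0 0 2 -0.02 -0.03 -0.08 0; 0 0 3 -0.05 -0.07 -0.08 0; 0 0 3.8 -0.08 -0.12 -0.08 0"
  squeeze: 20

```text
time: 0.72
ee_pos: [0.3115, -0.4617, 0.2727]
eef_rot: [0.807, -0.591, -0.001, -0.0]
ft_force: [1.4, -0.1, 0.6]
width: 0.0451
```

```bash
python3 -c "
from h import *
plan(-.092,0,.26)"
```

```text
t 0.725 box-frame [-0.3082  0.3161  0.2727] shift [-0.217  -0.3155  0.0128] turn [ 0.03  0.08 -0.15] F [ 1.36 -0.07  0.58] w 0.0451
q [ 1.02  0.16 -0.14  1.51  0.02  1.48 -0.39]
```

Request:
carry_out:
  increments: "0 0 0 -0.03 -0.045 0 0; 0 0 0 -0.06 -0.09 0 0; 0 0 0 -0.09 -0.135 0 0; 0 0 0 -0.12 -0.18 0 0; 0 0 0 -0.15 -0.225 0 0"

```text
time: 1.35
ee_pos: [0.4813, -0.2492, 0.2725]
eef_rot: [0.807, -0.591, -0.001, -0.0]
ft_force: [0.6, -1.2, 0.3]
width: 0.0017
```

```bash
python3 -c "
from h import *
plan(-.092,0,.12)"
```

```text
t 1.35 box-frame [-0.1576  0.0896  0.2725] shift [-0.0656 -0.0896  0.1526] turn [ 0.05  0.09 -0.16] F [ 0.57 -1.23  0.35] w 0.0017
q [ 0.71  0.14 -0.36  1.54  0.05  1.47 -0.91]
```

Request:
carry_out:
  increments: "0 0 0 -0.025 -0.035 0.02 0; 0 0 0 -0.05 -0.07 0.05 0; 0 0.1 -0.2 -0.065 -0.09 0.09 0; 0 0.1 -0.2 -0.065 -0.09 0.135 0; 0 0.1 -0.2 -0.065 -0.09 0.165 0"

```text
time: 1.98
ee_pos: [0.5462, -0.1592, 0.105]
eef_rot: [0.808, -0.589, -0.001, 0.001]
ft_force: [0.1, -1.1, -0.3]
width: 0.0004
```

```bash
python3 - <<'E'
from h import *
plan(-.092,0,.046)
for n in("scene","top"):
    p,d=r.camera(n);np.savez(f"/tmp/{n}1.npz",p=p,d=d)
    a=p[170:290,150:300] if n=="top" else p[130:290,180:330]
    cv2.imwrite(f"pics/{n}1.png",cv2.resize(a,None,fx=4,fy=4,interpolation=cv2.INTER_CUBIC)[:600])
E
```

```text
t 1.975 box-frame [-0.0916  0.0004  0.105 ] shift [ 0.0005 -0.0006  0.059 ] turn [0.18 0.08 0.09] F [ 0.14 -1.07 -0.27] w 0.0004
q [ 0.56  0.31 -0.43  1.7   0.14  1.16 -1.16]
```

View pics/scene1.png

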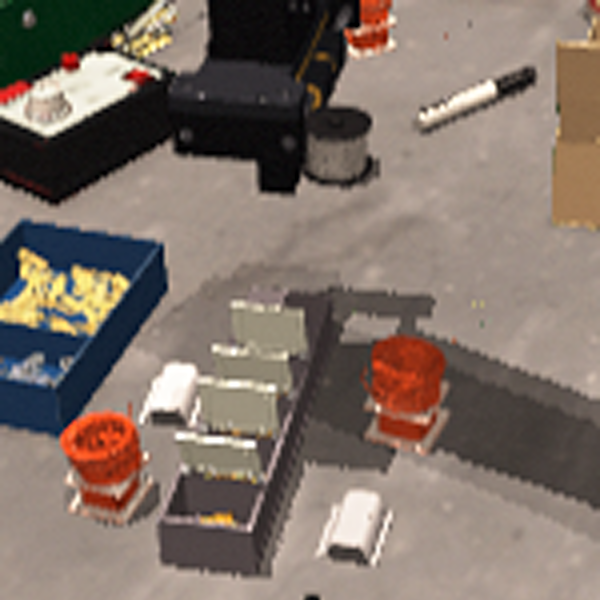

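View pics/top1.png

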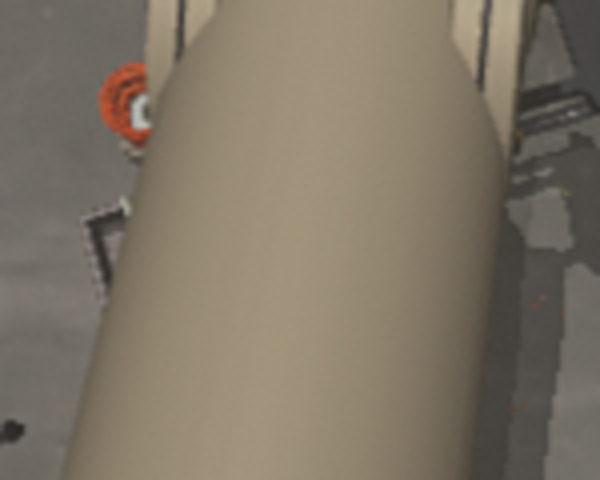

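Request:
carry_out:
  increments: "0.1 0.1 0.1 0 0 0.02 0; 0.2 0.1 0.1 0 0 0.04 0; 0.2 0.1 0.1 0 0 0.055 0; 0.2 0.1 0.1 0 0 0.06 0; 0.2 0.1 0.1 0 0 0.06 0"

```text
time: 2.7
ee_pos: [0.5446, -0.1592, 0.0444]
eef_rot: [0.807, -0.59, -0.001, 0.0]
ft_force: [0.6, 0.1, 0.6]
width: 0.0003
```

```bash
python3 -c "
from h import *
plan(-.092,0,.041)"
```

```text
t 2.7 box-frame [-0.0911  0.0019  0.0444] shift [ 0.0009 -0.0019  0.0034] turn [ 0.14  0.1  -0.05] F [0.6  0.07 0.62] w 0.0003
q [ 0.55  0.37 -0.42  1.76  0.17  1.04 -1.19]
```

Request:
carry_out:
  increments: "0.1 0.1 0 0 -0.001 0.001 0; 0.1 0.1 0 0.001 -0.002 0.002 0; 0.1 0.1 0 0.001 -0.002 0.003 0; 0.1 0.1 0 0.001 -0.002 0.0035 0; 0.1 0.1 0 0.001 -0.002 0.0038 0"

```text
time: 3.32
ee_pos: [0.5467, -0.1595, 0.0406]
eef_rot: [0.807, -0.59, -0.0, 0.0]
ft_force: [0.5, -0.0, -0.3]
width: 0.0008
```

```bash
python3 -c "
from h import *
plan(-.092,0,.0405)"
```

```text
t 3.325 box-frame [-0.0921 -0.0001  0.0406] shift [-0.0001  0.0001  0.0001] turn [ 0.04 -0.   -0.05] F [ 0.46 -0.04 -0.34] w 0.0008
q [ 0.55  0.38 -0.42  1.76  0.18  1.04 -1.19]
```

Request:
carry_out:
  increments: "0 0 0 0 0 0.0002 0; 0 0 0 0 0 0.0004 0; 0 0 0 0 0 0.0006 0; 0 0 0 0 0 0.0008 0; 0 0 0 0 0 0.001 0"

```text
time: 3.95
ee_pos: [0.5467, -0.1595, 0.0395]
eef_rot: [0.807, -0.59, -0.0, 0.0]
ft_force: [-0.4, -0.0, 0.1]
width: 0.0008
```

```bash
python3 -c "
from h import *
plan(-.092,0,.0405)"
```

```text
t 3.95 box-frame [-0.0921 -0.      0.0395] shift [-0.0001  0.     -0.001 ] turn [ 0.04 -0.   -0.05] F [-0.42 -0.02  0.14] w 0.0008
q [ 0.55  0.38 -0.42  1.76  0.18  1.03 -1.19]
```

Request:
carry_out:
  increments: "0 0 0 0 0 0.0002 0; 0 0 0 0 0 0.0004 0; 0 0 0 0 0 0.0006 0; 0 0 0 0 0 0.0008 0; 0 0 0 0 0 0.0008 0"

```text
time: 4.58
ee_pos: [0.5467, -0.1595, 0.0387]
eef_rot: [0.808, -0.59, -0.0, 0.0]
ft_force: [0.6, 0.3, 0.2]
width: 0.0006
```

```bash
python3 -c "
from h import *
plan(-.092,0,.0405)"
```

```text
t 4.575 box-frame [-0.0921 -0.      0.0387] shift [-0.0001  0.     -0.0018] turn [ 0.05  0.   -0.04] F [0.63 0.33 0.23] w 0.0006
q [ 0.55  0.38 -0.42  1.76  0.18  1.03 -1.19]
```

Request:
carry_out:
  increments: "0 0 0 0 0 0.0002 0; 0 0 0 0 0 0.0004 0; 0 0 0 0 0 0.0006 0; 0 0 0 0 0 0.0008 0; 0 0 0 0 0 0.0008 0"

```text
time: 5.2
ee_pos: [0.5467, -0.1595, 0.0379]
eef_rot: [0.807, -0.59, -0.0, 0.0]
ft_force: [-0.6, -0.2, 1.1]
width: 0.0008
```

```bash
python3 -c "
from h import *
plan(-.092,0,.0405)
s=r.read_state();print(s['torque'],s['joint_torque'])
p,d=r.camera('scene');np.savez('/tmp/scene2.npz',p=p,d=d)
cv2.imwrite('pics/s2.png',cv2.resize(p[150:270,200:320],None,fx=5,fy=5,interpolation=cv2.INTER_CUBIC))"
```

```text
t 5.2 box-frame [-0.0921 -0.      0.0379] shift [-0.0001  0.     -0.0026] turn [ 0.04  0.   -0.05] F [-0.57 -0.21  1.05] w 0.0008
q [ 0.55  0.38 -0.42  1.76  0.18  1.03 -1.19]
[ 0.01278143 -0.00798392  0.0381207 ] [-8.16216689e-04 -5.80785441e+01 -5.03085405e+00 -3.38279450e+01
 -3.66963283e-02 -5.58291713e-02 -1.00332756e-03]
```

View pics/s2.png

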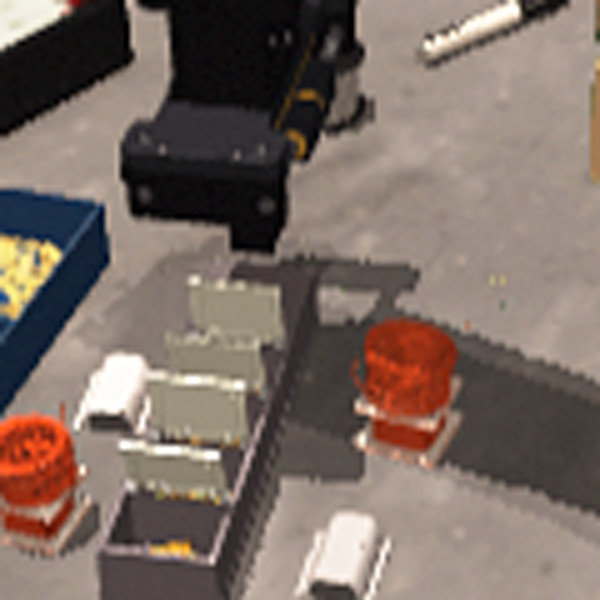

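```bash
python3 - <<'E'
from h import *
z=np.load("/tmp/scene2.npz");d=z["d"];W=cloud("scene",d)
B=RB.inv().apply((W-C).reshape(-1,3)).reshape(W.shape)*1000
for v in range(186,206,1):
    print(v,[tuple(B[v,u].astype(int)) for u in range(244,262,3)])
K=r.camera_model("scene");T=np.linalg.inv(np.array(K["extrinsics"]));
P=np.array([.5467,-.1595,.0379,1]);c=T@P;uv=np.array(K["K"])@c[:3];print(uv/uv[2])
E
```

```text
186 [(np.int64(1), np.int64(10), np.int64(165)), (np.int64(2), np.int64(17), np.int64(166)), (np.int64(0), np.int64(24), np.int64(166)), (np.int64(2), np.int64(31), np.int64(168)), (np.int64(-4), np.int64(37), np.int64(164)), (np.int64(-254), np.int64(-14), np.int64(0))]
187 [(np.int64(0), np.int64(10), np.int64(162)), (np.int64(0), np.int64(17), np.int64(162)), (np.int64(1), np.int64(24), np.int64(164)), (np.int64(2), np.int64(31), np.int64(166)), (np.int64(-4), np.int64(37), np.int64(161)), (np.int64(-252), np.int64(-14), np.int64(-1))]
188 [(np.int64(1), np.int64(10), np.int64(160)), (np.int64(2), np.int64(17), np.int64(161)), (np.int64(-1), np.int64(23), np.int64(160)), (np.int64(3), np.int64(31), np.int64(163)), (np.int64(-3), np.int64(37), np.int64(160)), (np.int64(-246), np.int64(-13), np.int64(-1))]
189 [(np.int64(-6), np.int64(8), np.int64(152)), (np.int64(-3), np.int64(15), np.int64(154)), (np.int64(-3), np.int64(22), np.int64(155)), (np.int64(2), np.int64(31), np.int64(160)), (np.int64(-3), np.int64(37), np.int64(157)), (np.int64(-241), np.int64(-12), np.int64(-2))]
190 [(
[... 3765 characters left out ...]
64(39)), (np.int64(-167), np.int64(-4), np.int64(0)), (np.int64(-169), np.int64(3), np.int64(0))]
204 [(np.int64(-104), np.int64(-22), np.int64(38)), (np.int64(-105), np.int64(-14), np.int64(38)), (np.int64(-104), np.int64(-5), np.int64(39)), (np.int64(-108), np.int64(1), np.int64(38)), (np.int64(-109), np.int64(9), np.int64(38)), (np.int64(-110), np.int64(17), np.int64(38))]
205 [(np.int64(-98), np.int64(-20), np.int64(39)), (np.int64(-100), np.int64(-12), np.int64(38)), (np.int64(-104), np.int64(-5), np.int64(37)), (np.int64(-100), np.int64(3), np.int64(40)), (np.int64(-104), np.int64(10), np.int64(38)), (np.int64(-106), np.int64(18), np.int64(38))]
[251.09718767 207.60421353   1.        ]
```

```bash
python3 - <<'E'
from h import *
for f,v0,v1,u0,u1 in(("0",60,125,410,460),("1",160,185,240,262),("2",185,204,238,262)):
    z=np.load(f"/tmp/scene{f}.npz");W=cloud("scene",z["d"]);p=z["p"]
    dark=(p.max(-1)<45)&(W[...,2]>.02)
    m=np.zeros(dark.shape,bool);m[v0:v1,u0:u1]=1;m&=dark
    w=W[m];o=np.argsort(w[:,2])[:25];vu=np.argwhere(m)[o]
    print(f,w[o].round(3)[:12].tolist(),vu[:4].tolist())
E
```

```text
0 [[0.311, -0.89, 0.022], [0.307, -0.917, 0.023], [0.311, -0.888, 0.026], [0.308, -0.906, 0.028], [0.309, -0.895, 0.028], [0.31, -0.895, 0.031], [0.311, -0.882, 0.033], [0.357, -1.08, 0.045], [0.219, -0.531, 0.224], [0.205, -0.538, 0.224], [0.217, -0.532, 0.224], [0.212, -0.534, 0.224]] [[124, 410], [121, 413], [123, 410], [121, 412]]
1 [[0.657, -0.374, 0.023], [0.654, -0.369, 0.029], [0.649, -0.392, 0.033], [0.647, -0.375, 0.035], [0.655, -0.383, 0.036], [0.64, -0.376, 0.037], [0.651, -0.377, 0.037], [0.648, -0.378, 0.037], [0.642, -0.367, 0.037], [0.654, -0.388, 0.038], [0.65, -0.382, 0.038], [0.648, -0.383, 0.038]] [[166, 256], [165, 256], [161, 261], [163, 259]]
2 [[0.538, -0.168, 0.069], [0.538, -0.152, 0.069], [0.547, -0.152, 0.07], [0.535, -0.152, 0.07], [0.544, -0.152, 0.071], [0.534, -0.156, 0.071], [0.552, -0.146, 0.071], [0.547, -0.148, 0.072], [0.532, -0.151, 0.072], [0.538, -0.152, 0.072], [0.549, -0.146, 0.073], [0.54, -0.151, 0.073]] [[197, 255], [200, 252], [199, 249], [200, 253]]
```

Request:
carry_out:
  increments: "0 0 0 0 0 0.005 0; 0 0 0 0 0 0.01 0; 0 0 0 0 0 0.015 0; 0 0 0 0 0 0.019 0; 0 0 0 0 0 0.02 0"

```text
time: 5.88
ee_pos: [0.5465, -0.1595, 0.0175]
eef_rot: [0.807, -0.59, -0.001, 0.0]
ft_force: [1.1, 0.1, -0.4]
width: 0.0003
```

```bash
python3 - <<'E'
from h import *
plan(-.092,0,.0135)
p,d=r.camera('scene');np.savez('/tmp/scene3.npz',p=p,d=d);W=cloud("scene",d)
B=RB.inv().apply((W-C).reshape(-1,3)).reshape(W.shape)*1000
for v in range(204,220):
    print(v,[tuple(B[v,u].astype(int).tolist()) for u in range(242,260,2)])
cv2.imwrite('pics/s3.png',cv2.resize(p[170:270,200:300],None,fx=6,fy=6,interpolation=cv2.INTER_CUBIC))
E
```

```text
t 5.875 box-frame [-0.092   0.0002  0.0175] shift [ 0.     -0.0002  0.004 ] turn [ 0.07  0.02 -0.05] F [ 1.12  0.1  -0.4 ] w 0.0003
q [ 0.55  0.41 -0.41  1.78  0.19  0.99 -1.2 ]
204 [(-102, -27, 38), (-103, -21, 38), (-82, -10, 54), (-84, -5, 53), (-82, 0, 56), (-83, 5, 56), (-85, 9, 54), (795, 233, 695), (-112, 14, 37)]
205 [(-99, -26, 37), (-100, -21, 37), (-83, -11, 50), (-83, -5, 51), (-80, 0, 54), (-82, 5, 53), (-82, 10, 53), (-105, 10, 37), (-104, 15, 39)]
206 [(-90, -23, 41), (-96, -20, 37), (-81, -10, 49), (-84, -6, 47), (-82, 0, 49), (-83, 4, 49), (-81, 10, 51), (-100, 11, 38), (-100, 16, 38)]
207 [(-46, -11, 70), (-47, -6, 70), (-46, -1, 71), (-50, 3, 69), (-50, 8, 70), (-52, 12, 69), (-81, 10, 48), (-96, 12, 38), (-95, 17, 39)]
208 [(-47, -11, 67), (-47, -6, 67), (-48, -1, 67), (-52, 2, 65), (-48, 8, 68), (-49, 13, 68), (-49, 18, 69), (-89, 13, 40), (-92, 18, 38)]
209 [(-49, -12, 62), (-47, -6, 64), (-53, -3, 60), (-49, 2, 64), (-48, 8, 65), (-50, 13, 64), (-47, 19, 67), (-85, 14, 39), (-86, 19, 40)]
210 [(-48, -12, 59), (-48, -7, 60), (-51, -2, 58), (-49, 2, 61), (-46, 8,
[... 603 characters left out ...]
0), (-66, 23, 38)]
215 [(-53, -14, 40), (-54, -9, 40), (-50, -3, 43), (-53, 0, 42), (-51, 6, 44), (-50, 12, 45), (-51, 17, 45), (-51, 22, 46), (-58, 25, 41)]
216 [(-52, -14, 37), (-54, -9, 37), (-50, -3, 40), (-53, 0, 39), (-51, 6, 41), (-54, 11, 40), (-49, 17, 44), (-51, 22, 43), (-56, 26, 39)]
217 [(-50, -14, 35), (-50, -8, 37), (-53, -4, 35), (-51, 1, 37), (-55, 5, 35), (-52, 11, 38), (-49, 17, 40), (-52, 21, 39), (-56, 26, 36)]
218 [(-3, 0, 69), (-5, 3, 69), (-55, -5, 30), (-51, 1, 34), (-52, 6, 34), (-52, 11, 35), (-52, 16, 35), (-53, 21, 35), (-54, 26, 35)]
219 [(0, 0, 69), (-2, 4, 67), (-4, 8, 66), (-2, 14, 69), (-2, 19, 69), (-54, 10, 30), (-55, 15, 30), (-49, 22, 35), (-54, 26, 31)]
```

View pics/s3.png

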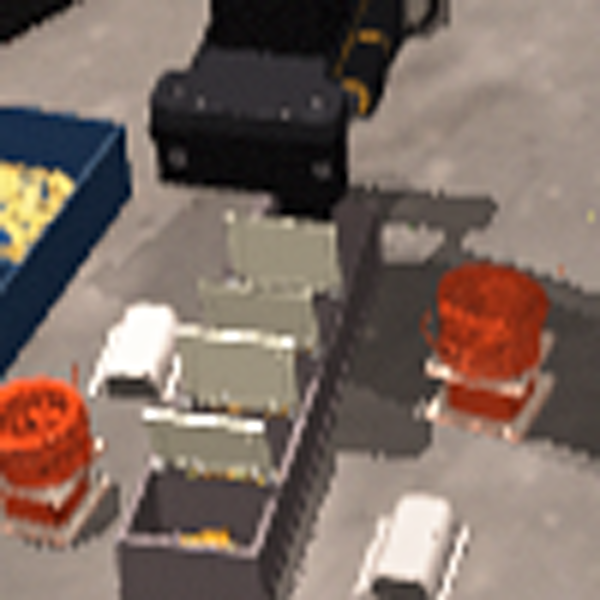

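Request:
carry_out:
  increments: "0 0 0 0 0 0.001 0; 0 0 0 0 0 0.0018 0; 0 0 0 0 0 0.0024 0; 0 0 0 0 0 0.003 0; 0 0 0 0 0 0.003 0"

```text
time: 6.55
ee_pos: [0.5466, -0.1595, 0.0146]
eef_rot: [0.807, -0.59, -0.0, 0.0]
ft_force: [-0.3, 0.4, -0.2]
width: 0.0006
```

Request:
carry_out:
  increments: "0 0 0 0 0 0.0003 0; 0 0 0 0 0 0.0006 0; 0 0 0 0 0 0.0009 0; 0 0 0 0 0 0.001 0; 0 0 0 0 0 0.001 0"

```text
time: 7.18
ee_pos: [0.5466, -0.1595, 0.0136]
eef_rot: [0.808, -0.59, -0.0, 0.0]
ft_force: [-0.5, -0.5, 0.2]
width: 0.0005
```

Request:
carry_out:
  increments: "0 0 0 0 0 0.0003 0; 0 0 0 0 0 0.0005 0; 0 0 0 0 0 0.0007 0; 0 0 0 0 0 0.0008 0; 0 0 0 0 0 0.0008 0"

```text
time: 7.8
ee_pos: [0.5465, -0.1595, 0.0128]
eef_rot: [0.807, -0.59, -0.0, 0.0]
ft_force: [-0.7, 0.5, 0.1]
width: 0.0002
```

```bash
python3 - <<'E'
from h import *
F=[r.read_state()["ft_force"] for _ in range(20)];print(np.mean(F,0),np.std(F,0))
plan(-.092,0,.0135)
p,d=r.camera('scene');W=cloud("scene",d)
B=RB.inv().apply((W-C).reshape(-1,3)).reshape(W.shape)*1000
for v in range(205,216):
    print(v,[tuple(B[v,u].astype(int).tolist()) for u in range(244,261,2)])
E
```

```text
[-0.67772922  0.46741584  0.05786682] [1.11022302e-16 5.55111512e-17 3.46944695e-17]
t 7.8 box-frame [-0.092   0.0001  0.0128] shift [ 0.     -0.0001 -0.0007] turn [ 0.07  0.02 -0.05] F [-0.68  0.47  0.06] w 0.0002
q [ 0.54  0.42 -0.41  1.78  0.19  0.99 -1.2 ]
205 [(-98, -20, 39), (-81, -10, 52), (-82, -5, 52), (-81, 0, 53), (-82, 5, 53), (-6, 29, 109), (-1, 35, 113), (-107, 15, 37), (-108, 20, 37)]
206 [(-93, -19, 40), (-80, -10, 49), (-79, -4, 51), (-86, -1, 46), (-81, 5, 51), (-83, 10, 50), (-98, 11, 39), (-100, 16, 39), (-101, 21, 39)]
207 [(-46, -6, 71), (-50, -2, 68), (-48, 3, 71), (-50, 8, 69), (-48, 13, 72), (-83, 10, 47), (-97, 11, 37), (-99, 16, 36), (-98, 22, 38)]
208 [(-47, -6, 67), (-48, -1, 67), (-49, 3, 67), (-49, 8, 67), (-46, 14, 70), (-48, 18, 69), (-91, 13, 38), (-88, 19, 41), (-92, 23, 38)]
209 [(-48, -7, 63), (-48, -1, 64), (-51, 2, 62), (-49, 8, 64), (-48, 13, 66), (-51, 17, 64), (-83, 15, 41), (-86, 19, 39), (-87, 24, 39)]
210 [(-48, -7, 60), (-48, -2, 61), (-48, 3, 61), (-49, 7, 61), (-46, 14, 64), (-47, 18, 64), (-80, 15, 40), (-84, 20, 37), (-84, 25, 38)]
211 [(-50, -7, 55), (-49, -2, 57), (-51, 2, 56), (-46, 8, 60), (-48, 13, 60), (-48, 18, 60), (-79, 15, 37), (-80, 20, 37), (-81, 25, 37)]
212 [(-50, -8, 53), (-48, -2, 54), (-49, 2, 54), (-50, 7, 54), (-50, 12, 55), (-52, 17, 54), (-73, 17, 39), (-76, 21, 37), (-76, 27, 38)]
213 [(-53, -9, 47), (-49, -2, 50), (-51, 1, 50), (-50, 7, 51), (-54, 11, 49), (-49, 18, 53), (-48, 23, 54), (-70, 23, 39), (-75, 27, 35)]
214 [(-50, -8, 46), (-50, -3, 46), (-52, 1, 45), (-56, 5, 43), (-53, 11, 47), (-47, 18, 51), (-51, 22, 49), (-63, 24, 41), (-76, 26, 31)]
215 [(-52, -9, 41), (-52, -4, 42), (-52, 1, 43), (-50, 6, 45), (-47, 13, 48), (-52, 17, 45), (-51, 22, 46), (-61, 25, 39), (-77, 26, 27)]
```

Request:
carry_out:
  increments: "0 0 0 0 0 0.0003 0; 0 0 0 0 0 0.0005 0; 0 0 0 0 0 0.0007 0; 0 0 0 0 0 0.0008 0; 0 0 0 0 0 0.0008 0"

```text
time: 8.48
ee_pos: [0.5465, -0.1595, 0.012]
eef_rot: [0.807, -0.59, -0.0, 0.0]
ft_force: [0.1, -0.3, 0.3]
width: 0.0003
```

Request:
carry_out:
  increments: "0 0 0 0 0 0.0002 0; 0 0 0 0 0 0.0004 0; 0 0 0 0 0 0.0005 0; 0 0 0 0 0 0.0006 0; 0 0 0 0 0 0.0006 0"

```text
time: 9.1
ee_pos: [0.5465, -0.1595, 0.0115]
eef_rot: [0.807, -0.59, -0.0, 0.0]
ft_force: [-0.8, 0.5, 4.8]
width: 0.0004
```

Request:
carry_out:
  increments: "0 0 0 -0.002 0 -0.0005 0; 0 0 0 -0.006 0 -0.0005 0; 0 0 0 -0.010 0 -0.0005 0; 0 0 0 -0.014 0 -0.0005 0; 0 0 0 -0.018 0 -0.0005 0"

```text
time: 9.72
ee_pos: [0.541, -0.142, 0.012]
eef_rot: [0.808, -0.59, -0.0, 0.0]
ft_force: [0.2, 0.3, -0.4]
width: 0.0001
```

```bash
python3 -c "
from h import *
plan(.106,0,.012)"
```

```text
t 9.725 box-frame [-0.0736  0.0001  0.012 ] shift [-0.1796  0.      0.    ] turn [ 0.07  0.02 -0.04] F [ 0.24  0.26 -0.37] w 0.0001
q [ 0.53  0.4  -0.42  1.81  0.19  0.98 -1.23]
```

Request:
carry_out:
  increments: "0 0 0 -0.004 0 0 0; 0 0 0 -0.008 0 0 0; 0 0 0 -0.012 0 0 0; 0 0 0 -0.016 0 0 0; 0 0 0 -0.020 0 0 0"

```text
time: 10.35
ee_pos: [0.5348, -0.1226, 0.012]
eef_rot: [0.808, -0.59, -0.0, 0.0]
ft_force: [-0.1, -0.0, -0.1]
width: 0.0005
```

Request:
carry_out:
  increments: "0 0 0 -0.004 0 0 0; 0 0 0 -0.008 0 0 0; 0 0 0 -0.012 0 0 0; 0 0 0 -0.016 0 0 0; 0 0 0 -0.020 0 0 0"

```text
time: 10.98
ee_pos: [0.5286, -0.1033, 0.012]
eef_rot: [0.808, -0.59, -0.0, 0.0]
ft_force: [0.7, 0.2, 1.5]
width: 0.0001
```

```bash
python3 - <<'E'
from h import *
plan(.106,0,.012)
p,d=r.camera('scene')
cv2.imwrite('pics/s4.png',cv2.resize(p[170:270,200:300],None,fx=6,fy=6,interpolation=cv2.INTER_CUBIC))
E
```

```text
t 10.975 box-frame [-0.0331  0.0001  0.012 ] shift [-1.391e-01  0.000e+00  1.000e-04] turn [ 0.07  0.02 -0.04] F [0.72 0.17 1.53] w 0.0001
q [ 0.49  0.36 -0.44  1.86  0.19  0.96 -1.3 ]
```

View pics/s4.png

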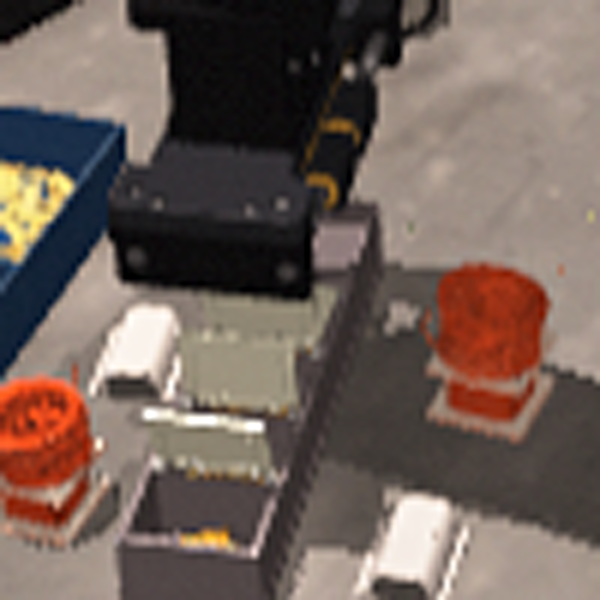

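Lid 1 has gone down under the tips (hidden under the gripper body, around pixel (215,270) of the crop). The box and the parts beside it haven't moved. Continuing the stroke.

Request:
carry_out:
  increments: "0 0 0 -0.004 0 0 0; 0 0 0 -0.008 0 0 0; 0 0 0 -0.012 0 0 0; 0 0 0 -0.016 0 0 0; 0 0 0 -0.020 0 0 0"

```text
time: 11.65
ee_pos: [0.5223, -0.0833, 0.012]
eef_rot: [0.808, -0.59, -0.001, 0.0]
ft_force: [0.6, 0.0, -0.3]
width: 0.0005
```

Request:
carry_out:
  increments: "0 0 0 -0.004 0 0 0; 0 0 0 -0.008 0 0 0; 0 0 0 -0.012 0 0 0; 0 0 0 -0.016 0 0 0; 0 0 0 -0.020 0 0 0"

```text
time: 12.28
ee_pos: [0.5165, -0.0645, 0.0123]
eef_rot: [0.808, -0.59, -0.0, 0.0]
ft_force: [0.3, -2.9, 4.4]
width: 0.0006
```

```bash
python3 - <<'E'
from h import *
plan(.106,0,.012)
p,d=r.camera('scene')
cv2.imwrite('pics/s5.png',cv2.resize(p[170:270,200:300],None,fx=6,fy=6,interpolation=cv2.INTER_CUBIC))
E
```

```text
t 12.275 box-frame [ 0.0076 -0.0002  0.0123] shift [-0.0984  0.0003  0.0003] turn [ 0.03 -0.   -0.02] F [ 0.29 -2.92  4.4 ] w 0.0006
q [ 0.45  0.33 -0.47  1.91  0.18  0.95 -1.37]
```

View pics/s5.png

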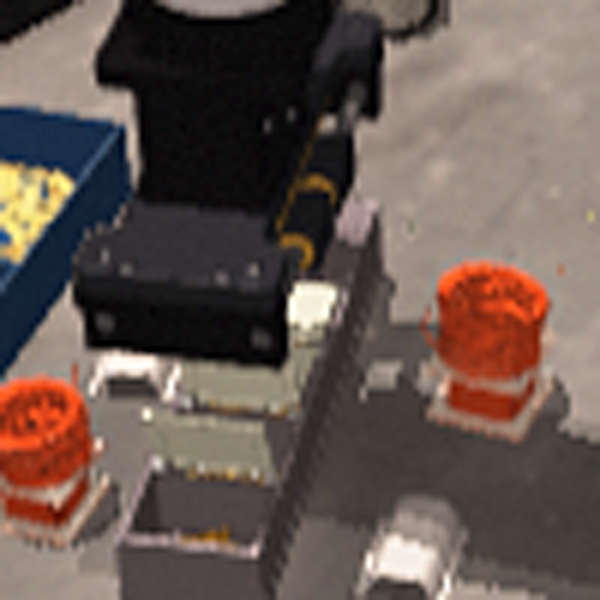

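Request:
carry_out:
  increments: "0 0 0 -0.004 0 0.0002 0; 0 0 0 -0.008 0 0.0002 0; 0 0 0 -0.012 0.0002 0.0003 0; 0 0 0 -0.016 0.0002 0.0003 0; 0 0 0 -0.020 0.0002 0.0003 0"

```text
time: 12.95
ee_pos: [0.5094, -0.0442, 0.0116]
eef_rot: [0.808, -0.589, -0.001, 0.0]
ft_force: [-0.5, 0.3, 0.1]
width: 0.0004
```

Request:
carry_out:
  increments: "0 0 0 -0.004 0 0 0; 0 0 0 -0.008 0 0 0; 0 0 0 -0.012 0 0 0; 0 0 0 -0.016 0 0 0; 0 0 0 -0.020 0 0 0"

```text
time: 13.58
ee_pos: [0.5032, -0.0249, 0.0116]
eef_rot: [0.808, -0.589, -0.001, 0.0]
ft_force: [0.3, 0.8, -0.2]
width: 0.0013
```

```bash
python3 - <<'E'
from h import *
plan(.106,0,.012)
p,d=r.camera('scene')
cv2.imwrite('pics/s6.png',cv2.resize(p[170:270,200:300],None,fx=6,fy=6,interpolation=cv2.INTER_CUBIC))
E
```

```text
t 13.575 box-frame [0.0494 0.0003 0.0116] shift [-0.0566 -0.0004 -0.0003] turn [0.09 0.06 0.04] F [ 0.3   0.85 -0.16] w 0.0013
q [ 0.4   0.3  -0.49  1.95  0.17  0.94 -1.44]
```

View pics/s6.png

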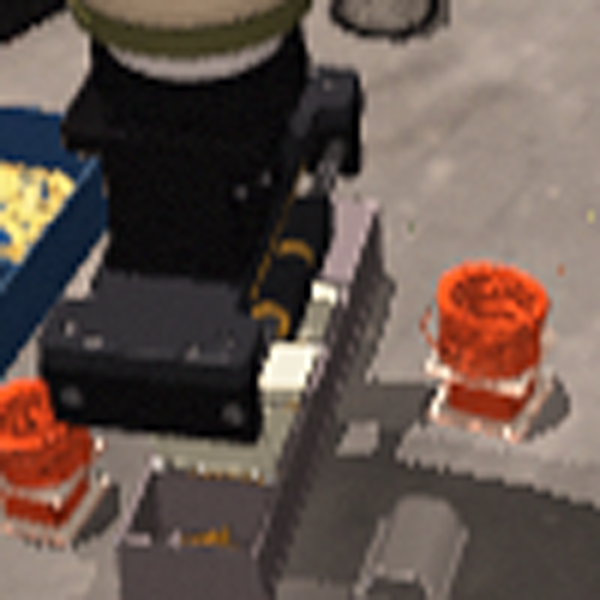

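Request:
carry_out:
  increments: "0 0 0 -0.004 0 -0.0002 0; 0 0 0 -0.008 0 -0.0002 0; 0 0 0 -0.012 -0.0002 -0.0002 0; 0 0 0 -0.016 -0.0003 -0.0002 0; 0 0 0 -0.020 -0.0004 -0.0002 0"

```text
time: 14.25
ee_pos: [0.4973, -0.0048, 0.0118]
eef_rot: [0.808, -0.589, -0.001, 0.0]
ft_force: [-0.3, -0.5, 0.3]
width: 0.0002
```

Request:
carry_out:
  increments: "0 0 0 -0.004 0 0 0; 0 0 0 -0.008 0 0 0; 0 0 0 -0.012 0 0 0; 0 0 0 -0.016 0 0 0; 0 0 0 -0.020 0 0 0"

```text
time: 14.88
ee_pos: [0.4911, 0.0145, 0.0118]
eef_rot: [0.808, -0.589, -0.001, 0.0]
ft_force: [-0.2, -0.1, 0.1]
width: 0.0004
```

```bash
python3 - <<'E'
from h import *
plan(.108,0,.0118)
E
```

```text
t 14.875 box-frame [ 0.0906 -0.0001  0.0118] shift [-0.0174  0.      0.    ] turn [0.09 0.08 0.07] F [-0.24 -0.06  0.06] w 0.0004
q [ 0.35  0.28 -0.52  1.98  0.17  0.93 -1.52]
```

Request:
carry_out:
  increments: "0 0 0 -0.004 0 0 0; 0 0 0 -0.008 0 0 0; 0 0 0 -0.012 0 0 0; 0 0 0 -0.016 0 0 0; 0 0 0 -0.018 0 0 0"

```text
time: 15.5
ee_pos: [0.4855, 0.0319, 0.0119]
eef_rot: [0.808, -0.589, -0.001, 0.0]
ft_force: [-0.8, -0.9, -0.5]
width: 0.0004
```

```bash
python3 - <<'E'
from h import *
plan(.108,0,.0118)
p,d=r.camera('scene')
cv2.imwrite('pics/s7.png',cv2.resize(p[170:270,200:300],None,fx=6,fy=6,interpolation=cv2.INTER_CUBIC))
E
```

```text
t 15.5 box-frame [ 1.089e-01 -1.000e-04  1.190e-02] shift [0.0009 0.0001 0.0001] turn [0.09 0.08 0.09] F [-0.83 -0.9  -0.55] w 0.0004
q [ 0.32  0.27 -0.53  1.99  0.17  0.93 -1.55]
```

View pics/s7.png

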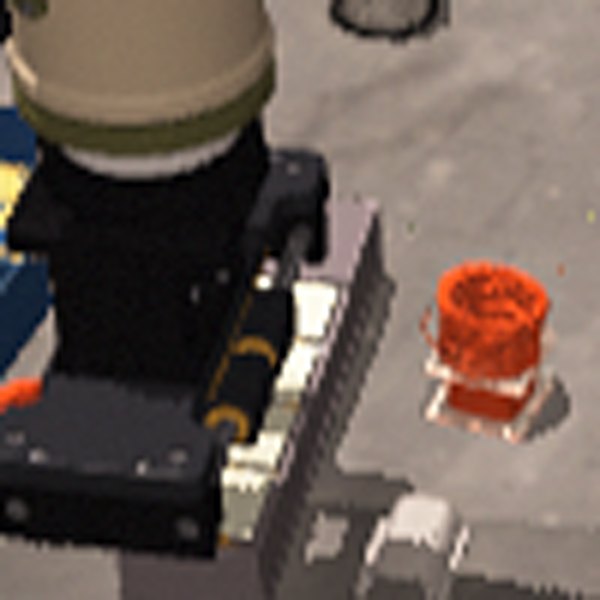

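```bash
python3 - <<'E'
from h import *
p,d=r.camera('scene');W=cloud("scene",d)
B=RB.inv().apply((W-C).reshape(-1,3))*1000
for y0 in(9,14,19):
  for x in range(-70,112,4):
    m=(abs(B[:,0]-x)<2)&(abs(B[:,1]-y0-2)<2.5)&(B[:,2]<90)
    if m.sum(): print(y0,x,m.sum(),np.round(np.median(B[m,2]),1),end=' | ')
  print()
E
```

```text
9 -62 1 38.2 | 9 -58 2 37.5 | 9 -54 5 36.6 | 9 -46 2 38.8 | 9 -42 5 38.2 | 9 -38 1 35.8 | 9 -34 2 37.2 | 9 -30 1 39.1 | 9 -26 2 38.1 | 9 -22 1 39.0 | 9 -18 1 36.8 | 9 -14 2 21.0 | 9 -2 2 37.8 | 9 6 1 40.6 | 9 10 1 38.2 | 9 18 3 38.5 | 9 22 1 38.9 | 9 26 1 2.8 | 9 30 3 5.3 | 9 34 1 38.2 | 9 38 1 37.4 | 9 50 1 40.2 | 9 58 1 39.8 | 9 62 2 39.5 | 9 66 4 37.5 | 9 70 4 37.5 | 9 74 4 20.1 | 9 78 2 38.0 | 9 82 3 38.6 | 9 86 3 37.7 | 9 90 4 37.8 | 9 94 1 37.7 | 9 98 2 38.7 | 9 102 3 56.4 | 9 106 8 43.9 | 9 110 16 18.5 | 
14 -70 2 38.7 | 14 -66 3 38.5 | 14 -62 2 38.3 | 14 -58 2 37.6 | 14 -54 3 20.6 | 14 -50 2 37.4 | 14 -46 2 37.6 | 14 -42 1 38.0 | 14 -38 1 38.7 | 14 -34 1 39.8 | 14 -30 3 38.3 | 14 -26 2 39.1 | 14 -22 1 39.6 | 14 -18 3 39.0 | 14 -14 1 38.3 | 14 -10 2 19.9 | 14 -6 2 39.3 | 14 -2 3 38.1 | 14 2 2 38.7 | 14 6 1 38.2 | 14 10 4 38.4 | 14 14 2 39.3 | 14 18 2 38.1 | 14 22 1 39.7 | 14 26 2 39.6 | 14 30 5 17.4 | 14 34 3 37.4 | 14 38 1 37.1 | 14 42 1 37.1 | 14 46 3 38.9 | 14 50 4 37.9 | 14 54 2 38.5 | 14 58 2 38.4 | 14 62 1 39.0 | 14 66 4 40.0 | 14 70 2 7.2 | 14 74 3 37.6 | 14 78 4 37.3 | 14 82 2 37.3 | 14 86 2 39.2 | 14 90 2 37.5 | 14 94 1 40.3 | 14 98 5 38.7 | 14 102 3 37.3 | 14 106 1 36.8 | 14 110 18 18.1 | 
19 -70 1 37.9 | 19 -66 1 38.3 | 19 -62 3 38.4 | 19 -58 3 38.0 | 19 -54 4 35.9 | 19 -50 2 37.4 | 19 -46 2 35.6 | 19 -42 2 37.2 | 19 -38 2 37.7 | 19 -34 3 37.8 | 19 -30 2 39.3 | 19 -26 2 38.4 | 19 -22 3 38.4 | 19 -18 2 38.4 | 19 -14 3 35.4 | 19 -10 3 37.6 | 19 -6 1 36.2 | 19 -2 2 38.4 | 19 2 2 37.0 | 19 6 1 37.1 | 19 10 2 37.7 | 19 14 1 38.7 | 19 18 3 36.6 | 19 22 3 35.8 | 19 26 3 36.4 | 19 30 3 33.4 | 19 34 3 37.1 | 19 38 3 38.6 | 19 42 1 39.0 | 19 46 4 38.1 | 19 50 1 39.6 | 19 54 3 37.9 | 19 58 1 37.7 | 19 62 3 39.8 | 19 66 2 37.3 | 19 70 5 34.1 | 19 74 2 39.1 | 19 78 3 37.5 | 19 82 2 35.6 | 19 86 1 40.9 | 19 90 4 39.4 | 19 94 4 38.6 | 19 98 1 40.4 | 19 102 3 40.3 | 19 106 2 37.9 | 19 110 15 14.7 |
```

Request:
carry_out:
  increments: "0 0 0 0 0 -0.01 0; 0 0 0 0 0 -0.03 0; 0 0 0 0 0 -0.07 0; 0 0 0 0 0 -0.12 0; 0 0 0 0 0 -0.17 0"

```text
time: 16.23
ee_pos: [0.4856, 0.0317, 0.1842]
eef_rot: [0.808, -0.589, -0.001, 0.0]
ft_force: [1.1, -0.4, 0.6]
width: 0.0005
```

Request:
carry_out:
  increments: "0 0 0 0.05 0.01 -0.03 0; 0 0 0 0.10 0.02 -0.06 0; 0 0 0 0.15 0.03 -0.08 0; 0 0 0 0.20 0.05 -0.08 0; 0 0 0 0.25 0.07 -0.08 0"

```text
time: 16.85
ee_pos: [0.4955, -0.2295, 0.2651]
eef_rot: [0.808, -0.589, -0.0, -0.0]
ft_force: [0.5, -0.9, 1.2]
width: 0.0005
```

Request:
carry_out:
  increments: "0 0 0 0.03 0.03 0 0; 0 0 0 0.06 0.06 0 0; 0 0 0 0.09 0.1 0 0; 0 0 0 0.10 0.14 0 0; 0 0 0 0.10 0.15 0 0"

```text
time: 17.48
ee_pos: [0.3809, -0.3727, 0.2658]
eef_rot: [0.807, -0.591, 0.0, 0.0]
ft_force: [0.8, 0.6, -0.5]
width: 0.0004
```

```bash
python3 - <<'E'
from h import *
plan(.106,0,.012)
p,d=r.camera('scene');np.savez('/tmp/scene8.npz',p=p,d=d)
cv2.imwrite('pics/s8.png',cv2.resize(p[170:270,180:310],None,fx=6,fy=6,interpolation=cv2.INTER_CUBIC))
p,d=r.camera('top');np.savez('/tmp/top8.npz',p=p,d=d)
cv2.imwrite('pics/t8.png',cv2.resize(p[170:290,150:300],None,fx=5,fy=5,interpolation=cv2.INTER_CUBIC))
E
```

```text
t 17.475 box-frame [-0.2446  0.2229  0.2658] shift [-0.3513 -0.222   0.2537] turn [ 0.01 -0.02 -0.15] F [ 0.84  0.61 -0.53] w 0.0004
q [ 0.86  0.11 -0.18  1.58  0.02  1.45 -0.59]
```

View pics/s8.png

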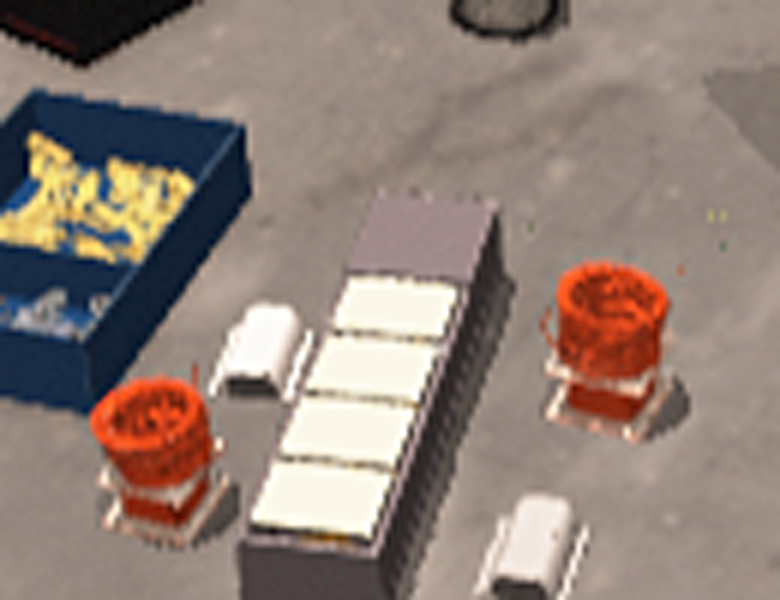

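View pics/t8.png

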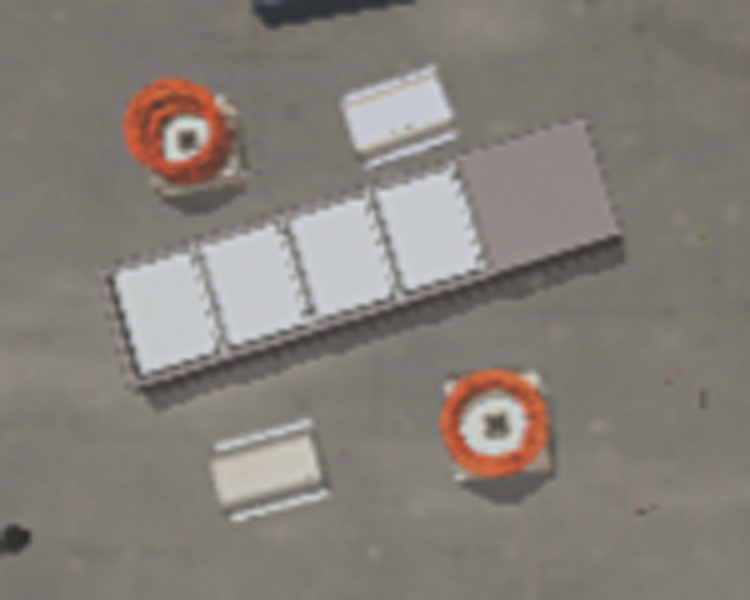

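All four lids look flat, and the box, coils and shells are at the same pixels as before. One check of the lid slopes from the depth image, then I'll hand in.

```bash
python3 - <<'E'
from h import *
W=cloud("top",np.load("/tmp/top8.npz")["d"])
B=RB.inv().apply((W-C).reshape(-1,3))
for h in(-.051,-.011,.029,.069):
    m=(B[:,0]>h+.004)&(B[:,0]<h+.031)&(abs(B[:,1])<.02)&(B[:,2]<.07)&(B[:,2]>.03)
    f=np.polyfit(B[m,0]-h,B[m,2],1);print(h,m.sum(),"angle",f[0].round(3),"z free",np.polyval(f,.035).round(4))
E
```

```text
-0.051 220 angle 0.063 z free 0.0408
-0.011 225 angle 0.03 z free 0.04
0.029 222 angle 0.051 z free 0.0406
0.069 226 angle 0.03 z free 0.0403
```

```bash
python3 - <<'E'
from h import *
for f in("top0","top8"):
    B=RB.inv().apply((cloud("top",np.load(f"/tmp/{f}.npz")["d"])-C).reshape(-1,3))
    m=(B[:,0]>-.108)&(B[:,0]<-.06)&(abs(B[:,1])<.022)&(B[:,2]>.03)&(B[:,2]<.05)
    print(f,np.polyfit(B[m,0],B[m,2],1)[0].round(3),np.median(B[m,2]).round(4))
    m=(B[:,2]>.028)&(B[:,2]<.0445)&(abs(B[:,0])<.12)&(abs(B[:,1])<.035)
    print(cv2.minAreaRect((B[m,:2]*1000).astype(np.float32)))
E
```

```text
top0 -0.002 0.0401
((0.1192779541015625, -0.05735015869140625), (225.8910369873047, 57.08961868286133), 0.03289863467216492)
top8 0.001 0.04
((-0.0045318603515625, -0.1961212158203125), (56.891929626464844, 225.78565979003906), 89.96928405761719)
```

```bash
python3 -c "
from bench import r
s=r.read_state();print(s['time'],abs(s['joint_vel']).max() if hasattr(s['joint_vel'],'max') else s['joint_vel'])
print(r.close_job())"
```

```text
17.575 0.03272697251764471
the job is handed in; nothing more can be done
None
```

I closed all four lids with one stroke of the closed fingertips, from the deck end to the far end. The tips stayed about 0.3 to 0.6 mm above deck level, then I lifted clear and handed the job in at 17.6 s. The strongest wrist force I read was about 5 N.

**Lids:** The last camera check shows all four lying flat. A fit to the depth image left them 0.03 to 0.06 rad off fully flat, with free edges at deck height to within 1 mm. That fits the 0 to 2 mm tip height the task says is enough, so I did not stroke again.

**Box and parts:** The strip box moved by less than about 0.2 mm and 0.1°, within measurement noise. The coils and shells look unmoved in the pictures.

**A reading that disagreed:** The reported tip height was about 28 mm lower than both the camera and the touch on the deck showed. I set the stroke height from that touch instead, where the deck read 11.5 mm rather than 40 mm. The camera also placed the leading finger about 5 mm further back along the row than expected, so I ran the stroke 3 mm past the end point.

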